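# Fetch the backup drive from behind the cleaning supplies

## Task

The backup drive stands at the back of the grey rack, behind the duster can, the cleaner bottle and the wipes tub. Clear all three onto the white side mat, leaving the drive where it is meanwhile, then stand the drive upright in the black job tray, and only then put each of the three back squarely on the round pad it came from. Keep everything you move upright and do not shift the screwdriver, the mug or the mouse.

Things in the scene. Friction and masses are not known exactly. Their poses are not given: they have to be found in the camera images.
- rack: grey metal rack, fixed, 130 (x) by 216 (y) mm; floor 8 mm thick; rims 5 mm wide, to 18 mm above the table, at the back (+x) and both sides, none in front (-x). Origin: centre of its underside, on the table. Three flat black round pads, 54 mm across, on its floor at x = -35 mm, y = -66, 0, +66 mm; one of the three containers stands centred on each (which on which varies)
- side_mat: thin white rectangular desk mat, fixed flat on the table, 120 (its x) by 230 (its y) by 3 mm. Origin: centre of its underside. A container counts as on it when the centre of its foot is over the mat; there is room for three in a row along y
- job_tray: small black plastic open tray, fixed, outside 76 (its x) by 166 (its y) by 24 mm high, walls and floor 4 mm thick. Inside 68 by 158 mm: the drive stands in it, its long side along the tray's y. Origin: centre of its underside
- duster_can: round aluminium spray can, 50 mm across, 143 mm high, with a steel dome and on top a black plastic cap 26 mm across, from 105 to 143 mm above its foot: grip it by the cap from above. About 0.22 kg. Origin: centre of its foot; z up
- cleaner_bottle: round white plastic bottle, 52 mm across, 130 mm high, shoulders tapering to a white cap 24 mm across, from 92 to 130 mm above its foot: grip it by the cap from above. About 0.25 kg. Origin: centre of its foot; z up
- wipes_tub: square grey plastic tub, 50 by 50 mm, 118 mm high, with a black lid that carries a round black knob 28 mm across, from 82 to 118 mm above its foot: grip it by the knob from above. About 0.2 kg. Origin: centre of its foot; z up
- drive: dark steel backup drive standing on its long edge: 36 (x) by 120 (y) by 66 mm high, 0.4 kg. Origin: centre of its underside. Starts on the rack floor at rack x = +16 mm, y = 0, turned as the rack, 7 mm behind the containers, which leave no room for a finger in front of it; 26 mm of free floor behind it. Grip it across its 36 mm
- screwdriver: screwdriver 170 mm long lying on the table along its x, under 35 mm high; not to be moved. Origin: near its middle, underneath
- mug: white ceramic mug, 76 mm across, 90 mm high, handle to its +y; not to be moved. Origin: centre of its foot
- mouse: grey and black computer mouse, 95 by 56 by 32 mm; not to be moved. Origin: centre of its underside

How it is judged:
By the outcome, as a careful person would: the job done as asked, in the order asked, and still so for the second after the job is handed in, with the robot touching nothing.
It also fails if it takes over 147 s, if anything falls off the work surface, if the arm or the gripper's body presses on something with over 40 N, if the wrist force passes 120 N, or if a joint passes its speed limit or range.

## Robot

A 6-joint arm with a two-finger parallel gripper is mounted at the origin on the work surface. World frame = base frame: x ahead of the robot, y to its left, z up, the work surface at z = 0. Lengths are in mm, angles in rad, forces in N, time in s.
With the tool pointing down it reaches from about 325 to 1000 mm from the base axis. Payload 5.1 kg.
Tool frame: the origin (TCP) lies midway between the tips of the shut fingers; the grasp point (between the pads) lies 19 mm behind it (r.hold_point_z is the z of the grasp point in the tool frame, in mm); z points along the fingers, y is the direction in which the jaws open and shut (so a half turn about z gives the same grasp; the last joint's range is limited). The gripper opens to 85 mm and grips with 20 to 120 N. Pads are 22 mm wide; open, the fingers measure 114 mm over their backs; the gripper's body (76 mm by 85 mm) begins 54 mm behind the grasp point. The pads swing forward as they close: fully open they stand 13 mm farther back than shut.
Start: joints at [1.107, 0.124, 1.65, -0, 1.367, -0.083], TCP at [241.601, 603.418, 231.322] pointing down, gripper open.
Joint ranges: [-2.61, 2.61], [-1.02, 2.33], [0.03, 2.71], [-1.35, 4.49], [0.32, 2.68], [-2.91, 2.91]. Speed limits (rad/s): [2.57, 2.57, 3.14, 3.14, 3.14, 3.14].

## Interface

Orientations are given as a 3x3 rotation matrix whose columns are the frame's x, y, z axes.
In Python, from rig import r gives the robot as it stands. The module is installed in compiled form; this text tells all that it offers.
- The arm moves only by the shell command python3 -m jog 'ROWS' [FORCE]. ROWS is JSON, a list that holds one entry, the list of rows, each a list of 5 numbers: the shift along the tool's x, y, z in cm, then the turn about the tool's z in rad, then the opening, from -1 (shut) to 1 (fully open). In form: [[[tx, ty, tz, yaw, gripper], ...]]. A call has 1 to 20 rows; each row is the pose to reach, as a shift and turn from the pose commanded when the call began, along the tool's axes at that moment; what a row does not reach only later rows make up. A row lasts 1/8 s, in which the tool goes at most 62.5 mm and 10.7 degrees, less where a joint would pass 70% of its speed; a pose out of reach is approached as far as the arm can. A call with a gripper value outside its range is refused whole. The fingers move at their own pace and stop on an object; FORCE is the grip in N (left out, the last holds). Time passes only in rows, so rows that repeat a pose let the fingers close. It gives the time, the measured TCP pose, the force and the opening at its end, in the units of the state.
- r.observe(): the state, without advancing time (a new reading comes with each control period).
- r.get_image(name): name is "scene" or "top" or "wrist"; returns a dict with "image" (420x560x3 uint8, red, green, blue), "z_map" (420x560 float32, mm along the optical axis (not along the pixel's ray), 0 where there is no reading), "K" (3x3 intrinsics, pixels), "R" (3x3) and "t" (3): a world point X has camera coordinates R X + t. Camera axes: x right, y down, z forward; pixel columns grow to the right and rows downward; lengths in mm; the calibration is good to about 2 mm. A picture is of the moment at which its call begins.
- r.close_job(): hands the job in, once; it reports no verdict.
Trained networks look in a picture, given as the dict that the camera call returned (one of the last four; its "shot" number tells which), for a name from the list of things; names that differ only in an ending like _2 or _b are one class to them, and where a whole thing is asked for, a point or a joint stands for the part that bears it (a point fixed in the world has none). Each returns a list of dicts, best first, with "conf" (0 to 1); they miss things now and then, are a little off and sometimes report something else, mostly with a low value. They report only what shows in the picture. A call takes as long as a camera call.
- r.boxes_of(picture, target): "bbox" ([centre column, centre row, width, height] in pixels, round what is visible of it).
- r.regions_of(picture, target): "pixels" (420x560 bool, what is visible of it) and "bbox" ([centre column, centre row, width, height] in pixels, round what is visible of it).
The state is a dict: "t": time; "joints": joint angles; "joint_velocities": joint speeds; "effort": joint torques, N m; "tool_pos": TCP position; "orientation": TCP orientation; "force": force on the tool from outside, world axes, zero at the start; "torque": the same for the moment, N m; "finger_gap": finger opening in mm.
Only numpy, scipy, OpenCV 4.12 (cv2) and the standard library are available. Lean on these libraries where they do the work, as an engineer would, in place of code of your own. Each camera call takes 0.05 s, during which the arm holds its last target. There are 200 camera calls.

## Working session

There is one attempt and no reset: what is moved stays moved. The work goes in short steps, Python scripts to look and compute and a shell command to move; the robot and the scene stay as the last step left them, time stands still between calls to the robot, and variables do not carry over. Pictures are saved under pics/ and viewed, about 12 in all and at most 16, crops included, and the job is handed in when it is done.

```bash
mkdir -p pics; cat > h.py <<'E'
import numpy as np, cv2
from rig import r
def save(p,n): cv2.imwrite('pics/'+n,p['image'][:,:,::-1])
def pts(p,mask):
    m=mask&(p['z_map']>0); v,u=np.nonzero(m); z=p['z_map'][m]
    c=np.stack([u,v,np.ones_like(u)]).astype(float); c=np.linalg.inv(p['K'])@c*z
    return (p['R'].T@(c-np.array(p['t']).reshape(3,1))).T
E
python3 - <<'E'
from h import *
s=r.observe(); print({k:np.round(s[k],3).tolist() for k in('t','tool_pos','orientation','force','finger_gap')}, r.hold_point_z)
for n in('top','scene'):
    p=r.get_image(n); save(p,n+'0.png'); print(n,np.round(-np.array(p['R']).T@np.array(p['t']).ravel()))
    for k in 'rack side_mat job_tray duster_can cleaner_bottle wipes_tub drive screwdriver mug mouse'.split():
        g=r.regions_of(p,k)
        for q in g[:2]:
            if q['conf']<.3: continue
            P=pts(p,q['pixels'])
            if len(P)<20: continue
            zt=np.percentile(P[:,2],97); T=P[P[:,2]>zt-8]
            rect=cv2.minAreaRect(P[:,:2].astype(np.float32))
            print(k,round(q['conf'],2),np.round(q['bbox']),'med',np.round(np.median(P,0)),'ztop',round(zt,1),'topmean',np.round(T.mean(0),1),'rect',np.round(rect[0],1),np.round(rect[1],1),round(rect[2],1))
E
```

```text
{'t': 0.0, 'tool_pos': [241.335, 602.879, 230.034], 'orientation': [[-0.928, 0.372, -0.001], [0.372, 0.928, -0.002], [0.0, -0.002, -1.0]], 'force': [0.309, 0.709, -0.269], 'finger_gap': 85.789} -18.700000000000003
top [ 291.   -9. 1388.]
rack 0.64 [270. 232.  75.  56.] med [547.  16.  10.] ztop 51.1 topmean [ 5.254e+02 -4.000e-01  8.120e+01] rect [535.7  11.6] [138.2 220.6] 4.0
side_mat 0.74 [384. 236.  81.  43.] med [ 502. -312.    4.] ztop 9.7 topmean [ 502.4 -312.1    5.2] rect [ 504.4 -313. ] [230.3 124.3] 84.4
job_tray 0.57 [166. 252.  64.  45.] med [503. 316.   7.] ztop 27.4 topmean [500.5 314.5  24.9] rect [503.5 316. ] [ 85.9 180.8] 13.2
duster_can 0.64 [297. 238.  21.  23.] med [493. -54. 109.] ztop 154.0 topmean [502.2 -56.2 151.9] rect [510.8 -60.8] [49.7 69.1] 64.7
cleaner_bottle 0.84 [246. 245.  18.  21.] med [484.  74.  94.] ztop 142.1 topmean [492.6  75.2 139.4] rect [490.1  77. ] [49.  49.1] 24.1
cleaner_bottle 0.33 [315. 168.  43.  34.] med [ 709. -140.   41.] ztop 93.0 topmean [ 700.3 -141.5   90.7] rect [ 691.8 -134.1] [ 74.5 100.2] 53.3
wipes_tub 0.85 [273. 239.  
[... 1443 characters left out ...]
30.2  36.3] [ 61.4 244.6] 67.0
drive 0.72 [295. 214.  54.  44.] med [565.   5.  55.] ztop 73.1 topmean [552.8   8.8  71. ] rect [547.9  21.2] [ 49.1 142. ] 0.8
drive 0.69 [284. 185.  25.  38.] med [510.   0.  87.] ztop 123.9 topmean [501.8   6.5 122. ] rect [439.8  10.9] [ 53.1 176. ] 86.0
screwdriver 0.72 [255. 276.  49.  60.] med [ 718. -142.   54.] ztop 88.2 topmean [ 705.7 -144.5   85.8] rect [ 666.9 -123.2] [ 97.1 160. ] 76.1
mug 0.87 [255. 278.  47.  61.] med [ 721. -142.   53.] ztop 87.9 topmean [ 709.4 -142.6   85.3] rect [ 700.2 -125.8] [ 76.7 113.4] 15.6
mouse 0.75 [380. 250.  40.  37.] med [718. 145.  27.] ztop 31.6 topmean [709.5 151.7  28.8] rect [693.8 159.9] [ 64.4 113.1] 82.5
```

```bash
python3 -c "
import cv2,numpy as np
a=cv2.imread('pics/top0.png')[130:330,120:450];b=cv2.imread('pics/scene0.png')[130:330,90:450]
a=cv2.resize(a,None,fx=1.8,fy=1.45*1.0) if 0 else cv2.resize(a,None,fx=1.5,fy=1.5);b=cv2.resize(b,None,fx=1.45,fy=1.45)
w=max(a.shape[1],b.shape[1]);f=lambda i:cv2.copyMakeBorder(i,0,0,0,w-i.shape[1],cv2.BORDER_CONSTANT)
cv2.imwrite('pics/c0.png',np.vstack([f(a),f(b)]))"
```

```text
(no output)
```

View pics/c0.png

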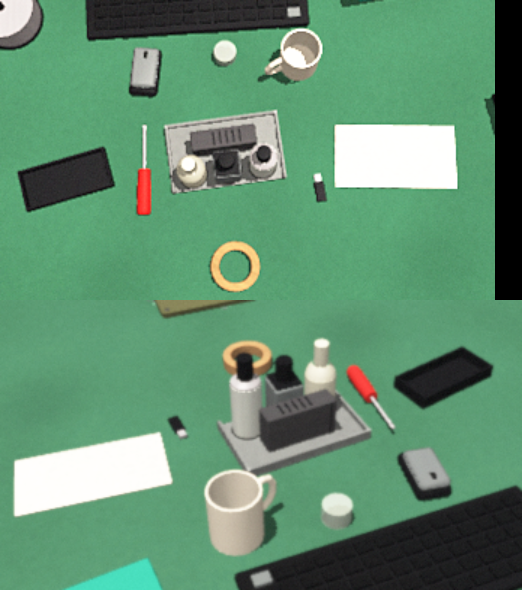

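The top crop (1.5x, offset 120,130) shows the can at (263,155), the tub at (227,165) and the bottle at (190,170) on the rack, with the drive behind them at (223,140). The mat is on the right, the tray on the left, and the screwdriver at (145,170) lies between tray and rack. I'll move above the rack with the jaws along rack x and look with the wrist camera.

```bash
python3 -m jog '[[[0,0,-6,0,1],[-6,-7,-9.9,0.15,1],[-10,-11.5,-9.9,0.3,1],[-14,-16,-9.9,0.45,1],[-18,-20.6,-9.9,0.6,1],[-22,-25,-9.9,0.75,1],[-26,-30,-9.9,0.9,1],[-30,-34.3,-9.9,1.0,1],[-34,-39,-9.9,1.11,1],[-38,-43.5,-9.9,1.11,1],[-41.4,-47.3,-9.9,1.11,1],[-41.4,-47.3,-9.9,1.11,1],[-41.4,-47.3,-9.9,1.11,1],[-41.4,-47.3,-9.9,1.11,1]]]' 60
cat > m.py <<'E'
from h import *
import sys
s=r.observe(); print('t',s['t'],np.round(s['tool_pos'],1),np.round(s['orientation'],3).tolist(),np.round(s['force'],1))
p=r.get_image('wrist'); save(p,sys.argv[1]); print('cam',np.round(-np.array(p['R']).T@np.array(p['t']).ravel()))
for k in sys.argv[2:]:
    for q in r.regions_of(p,k)[:2]:
        if q['conf']<.3: continue
        P=pts(p,q['pixels'])
        if len(P)<20: continue
        zt=np.percentile(P[:,2],97); T=P[P[:,2]>zt-6]; f=lambda A:[np.round(v,1).tolist() for v in cv2.minAreaRect(A[:,:2].astype(np.float32))]
        print(k,round(q['conf'],2),np.round(q['bbox']),'zmed',round(np.median(P[:,2]),1),'ztop',round(zt,1),'toprect',f(T),'rect',f(P))
E
python3 m.py w1.png rack duster_can cleaner_bottle wipes_tub drive
```

```text
t: 2.85
tool_pos: [449.9, 11.7, 330.4]
orientation: [[-0.082, 0.997, 0.0], [0.997, 0.082, 0.0], [0.0, 0.0, -1.0]]
force: [0.8, -0.2, -0.7]
finger_gap: 85.8
t 2.85 [449.9  11.7 330.4] [[-0.082, 0.997, 0.0], [0.997, 0.082, 0.0], [0.0, 0.0, -1.0]] [ 0.8 -0.2 -0.7]
cam [443.  91. 472.]
rack 0.59 [342. 165.  95. 148.] zmed 7.7 ztop 18.2 toprect [[532.4, 10.7], [129.9, 215.7], 4.2] rect [[534.6, 10.9], [136.1, 215.8], 4.5]
duster_can 0.83 [315. 226.  44.  63.] zmed 107.6 ztop 151.0 toprect [[501.3, -56.7], [24.4, 24.5], 73.9] rect [[509.4, -82.7], [59.0, 103.1], 22.0]
cleaner_bottle 0.68 [320. 123.  38.  46.] zmed 93.1 ztop 138.1 toprect [[492.0, 74.0], [22.4, 22.9], 7.0] rect [[490.8, 72.4], [53.5, 50.5], 60.0]
wipes_tub 0.68 [318. 172.  39.  46.] zmed 89.1 ztop 126.1 toprect [[496.9, 8.9], [25.8, 26.3], 6.2] rect [[497.5, -2.4], [50.1, 71.9], 2.2]
drive 0.93 [355. 172.  39.  91.] zmed 73.0 ztop 74.8 toprect [[541.5, 11.7], [49.2, 118.0], 4.0] rect [[551.2, 7.7], [68.0, 128.8], 3.8]
```

View pics/w1.png

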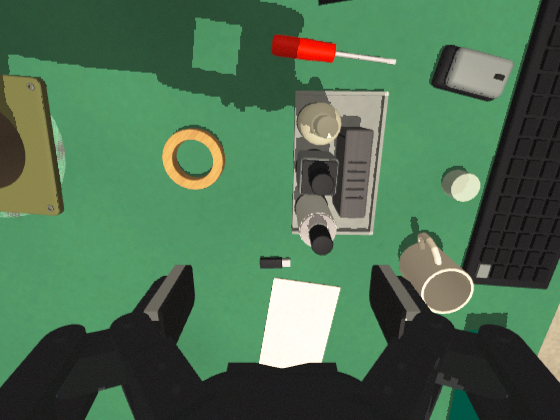

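```bash
python3 -m jog '[[[-3.6,2.3,5,0.01,0.3],[-7.3,4.6,10,0.01,0.3],[-7.3,4.6,14,0.01,0.3],[-7.3,4.6,17,0.01,0.3],[-7.3,4.6,19,0.01,0.3],[-7.3,4.6,20.5,0.01,0.3],[-7.3,4.6,21.3,0.01,0.3],[-7.3,4.6,21.3,0.01,0.3],[-7.3,4.6,21.3,0.01,-0.3],[-7.3,4.6,21.3,0.01,-1],[-7.3,4.6,21.3,0.01,-1],[-7.3,4.6,21.3,0.01,-1],[-7.3,4.6,21.3,0.01,-1],[-7.3,4.6,21.3,0.01,-1]]]' 60
```

```text
t: 4.9
tool_pos: [502.8, -58.9, 118.6]
orientation: [[-0.07, 0.998, 0.002], [0.998, 0.07, -0.0], [-0.001, 0.002, -1.0]]
force: [-0.1, -0.9, 5.1]
finger_gap: 24.1
```

```bash
python3 -m jog '[[[0,0,-1,0,-1],[0,0,-3.5,0,-1],[0,0,-6.5,0,-1],[-3,-0.2,-7,0,-1],[-8,-0.6,-7,0,-1],[-13,-0.9,-7,0,-1],[-18,-1.2,-7,0,-1],[-23,-1.6,-7,0,-1],[-28,-1.9,-7,0,-1],[-31,-2.1,-7,0,-1],[-32.4,-2.2,-6,0,-1],[-32.4,-2.2,-4,0,-1],[-32.4,-2.2,-2,0,-1],[-32.4,-2.2,-1,0,-1],[-32.4,-2.2,-0.5,0,-1],[-32.4,-2.2,-0.2,0,-1],[-32.4,-2.2,0,0,-1],[-32.4,-2.2,0,0,-1]]]'
python3 m.py w2.png side_mat duster_can
```

```text
t: 7.15
tool_pos: [502.8, -383.6, 117.8]
orientation: [[-0.07, 0.998, 0.001], [0.998, 0.07, -0.001], [-0.001, 0.001, -1.0]]
force: [-0.3, -0.6, -2.9]
finger_gap: 24.3
t 7.15 [ 502.8 -383.6  117.8] [[-0.07, 0.998, 0.001], [0.998, 0.07, -0.001], [-0.001, 0.001, -1.0]] [-0.3 -0.6 -2.9]
cam [ 496. -305.  259.]
side_mat 0.82 [299. 128. 182. 255.] zmed 2.2 ztop 3.5 toprect [[501.6, -324.4], [206.5, 121.0], 85.8] rect [[501.8, -324.5], [206.5, 121.4], 85.8]
duster_can 0.86 [282. 250.  88. 149.] zmed 110.2 ztop 149.9 toprect [[501.7, -381.4], [25.4, 24.9], 87.3] rect [[511.9, -432.6], [56.3, 153.9], 9.9]
```

View pics/w2.png

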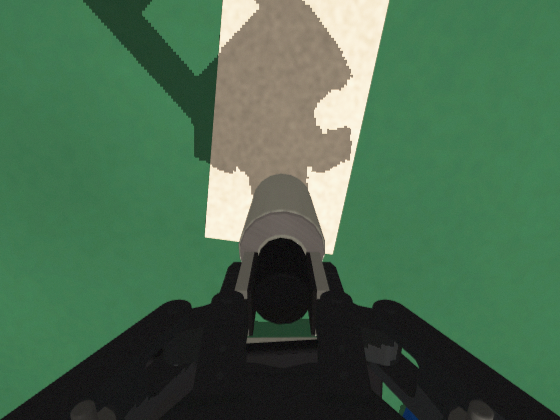

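The can hangs held over the mat at column 282; the mat's far edge is at row ~240, beyond the can's foot. I'll set it down, release and retreat.

```bash
python3 -m jog '[[[0,0,0.2,0,-1],[0,0,0.4,0,-1],[0,0,0.45,0,-1],[0,0,0.5,0,-1],[0,0,0.5,0,-1]]]'
```

```text
t: 7.92
tool_pos: [502.8, -383.7, 113.7]
orientation: [[-0.07, 0.998, 0.0], [0.998, 0.07, -0.001], [-0.001, 0.0, -1.0]]
force: [-1.8, 0.9, 5.7]
finger_gap: 24.6
```

```bash
python3 -m jog '[[[0,0,0.5,0,-0.5],[0,0,0.5,0,0],[0,0,0.5,0,0.3],[0,0,0.5,0,0.3],[0,0,-1,0,0.3],[0,0,-4,0,0.3],[0,0,-8,0,0.3],[6,0.3,-8,0,0.3],[12,0.6,-8,0,0.3],[18,1,-8,0,0.3],[24,1.3,-8,0,0.3],[30,1.6,-8,0,0.3],[35,1.9,-8,0,0.3],[39.2,2.2,-8,0,0.3],[39.2,2.2,-7,0,0.3]]]'
python3 -m jog '[[[0,0,3,0,0.3],[0,0,6,0,0.3],[0,0,8,0,0.3],[0,0,8.9,0,0.3],[0,0,8.9,0,0.3],[0,0,8.9,0,-0.4],[0,0,8.9,0,-1],[0,0,8.9,0,-1],[0,0,8.9,0,-1],[0,0,8.9,0,-1]]]'
```

```text
t: 9.8
tool_pos: [497.9, 11.3, 184.1]
orientation: [[-0.074, 0.997, 0.004], [0.997, 0.074, -0.0], [-0.0, 0.004, -1.0]]
force: [0.9, -1.1, 0.5]
finger_gap: 55.5
t: 11.05
tool_pos: [498.2, 9.0, 94.8]
orientation: [[-0.07, 0.998, 0.003], [0.998, 0.07, -0.001], [-0.001, 0.002, -1.0]]
force: [-0.0, -0.9, 6.2]
finger_gap: 26.5
```

```bash
python3 -m jog '[[[0,0,-1,0,-1],[0,0,-3.5,0,-1],[0,0,-6.5,0,-1],[-3,-0.2,-7,0,-1],[-8,-0.4,-7,0,-1],[-13,-0.7,-7,0,-1],[-18,-1,-7,0,-1],[-23,-1.2,-7,0,-1],[-28,-1.5,-7,0,-1],[-30.8,-1.7,-7,0,-1],[-31.9,-1.7,-6,0,-1],[-31.9,-1.7,-4,0,-1],[-31.9,-1.7,-2,0,-1],[-31.9,-1.7,-1,0,-1],[-31.9,-1.7,-0.3,0,-1],[-31.9,-1.7,0.1,0,-1],[-31.9,-1.7,0.35,0,-1],[-31.9,-1.7,0.5,0,-1],[-31.9,-1.7,0.5,0,-1]]]'
```

```text
t: 13.42
tool_pos: [502.8, -310.6, 89.8]
orientation: [[-0.07, 0.998, 0.001], [0.998, 0.07, -0.001], [-0.001, 0.001, -1.0]]
force: [-2.7, 1.6, 5.3]
finger_gap: 26.3
```

```bash
python3 -m jog '[[[0,0,0.5,0,-0.5],[0,0,0.5,0,0],[0,0,0.5,0,0.3],[0,0,0.5,0,0.3],[0,0,-1,0,0.3],[0,0,-4,0,0.3],[0,0,-9.5,0,0.3],[6,0.3,-9.5,0,0.3],[12,0.5,-9.5,0,0.3],[18,0.8,-9.5,0,0.3],[24,1,-9.5,0,0.3],[30,1.3,-9.5,0,0.3],[35,1.5,-9.5,0,0.3],[38.5,1.65,-9.5,0,0.3],[38.5,1.65,-9.5,0,0.3]]]'
python3 -m jog '[[[0,0,3,0,0.3],[0,0,6,0,0.3],[0,0,7.5,0,0.3],[0,0,8,0,0.3],[0,0,8,0,0.3],[0,0,8,0,-0.4],[0,0,8,0,-1],[0,0,8,0,-1],[0,0,8,0,-1],[0,0,8,0,-1]]]'
```

```text
t: 15.3
tool_pos: [492.0, 76.8, 184.3]
orientation: [[-0.074, 0.997, 0.001], [0.997, 0.074, 0.0], [0.0, 0.001, -1.0]]
force: [-1.3, -0.7, 0.2]
finger_gap: 55.3
t: 16.55
tool_pos: [493.0, 75.0, 104.6]
orientation: [[-0.07, 0.998, 0.002], [0.998, 0.07, 0.0], [-0.0, 0.002, -1.0]]
force: [0.3, 0.3, 5.7]
finger_gap: 22.8
```

```bash
python3 -m jog '[[[0,0,-1,0,-1],[0,0,-3.5,0,-1],[0,0,-7,0,-1],[-3,-0.1,-8,0,-1],[-8,-0.3,-8,0,-1],[-13,-0.5,-8,0,-1],[-18,-0.7,-8,0,-1],[-23,-0.9,-8,0,-1],[-28,-1.1,-8,0,-1],[-30.4,-1.2,-7,0,-1],[-31.2,-1.2,-6,0,-1],[-31.2,-1.2,-4,0,-1],[-31.2,-1.2,-2,0,-1],[-31.2,-1.2,-1,0,-1],[-31.2,-1.2,-0.3,0,-1],[-31.2,-1.2,0.1,0,-1],[-31.2,-1.2,0.35,0,-1],[-31.2,-1.2,0.5,0,-1],[-31.2,-1.2,0.5,0,-1]]]'
```

```text
t: 18.92
tool_pos: [502.3, -237.4, 99.6]
orientation: [[-0.07, 0.998, 0.001], [0.998, 0.07, -0.001], [-0.001, 0.001, -1.0]]
force: [-2.3, 0.6, 2.8]
finger_gap: 22.8
```

```bash
python3 -m jog '[[[0,0,0.5,0,-0.5],[0,0,0.5,0,0],[0,0,0.5,0,0.3],[0,0,0.5,0,0.3],[0,0,-1,0,0.3],[0,0,-4,0,0.3],[0,0,-9,0,0.3],[5,1.3,-12,0,0.3],[10,2.6,-13,0,0.3],[15,3.9,-13,0,0.3],[20,5.2,-13,0,0.3],[24.5,6.3,-13,0,0.3],[24.5,6.3,-13,0,0.3],[24.5,6.3,-13,0,0.3]]]'
python3 m.py w3.png drive rack
python3 - <<'E'
from h import *
p=r.get_image('top'); save(p,'top1.png')
for k in 'side_mat job_tray duster_can cleaner_bottle wipes_tub drive'.split():
    for q in r.regions_of(p,k)[:1]:
        P=pts(p,q['pixels']); zt=np.percentile(P[:,2],97); T=P[P[:,2]>zt-8]
        print(k,round(q['conf'],2),np.round(zt,1),np.round(T.mean(0),1),cv2.minAreaRect(P[:,:2].astype(np.float32)))
a=np.hstack([cv2.imread('pics/w3.png')[40:300,200:500],cv2.resize(p['image'][180:300,110:440,::-1],None,fx=1.5,fy=1.5)[:260] if 0 else cv2.copyMakeBorder(cv2.resize(p['image'][180:300,110:440,::-1],None,fx=1.5,fy=1.5),0,80,0,0,0)])
cv2.imwrite('pics/c1.png',a)
E
```

```text
t: 20.68
tool_pos: [547.6, 11.5, 228.9]
orientation: [[-0.07, 0.998, 0.001], [0.998, 0.07, -0.0], [-0.001, 0.001, -1.0]]
force: [0.5, -0.1, 0.1]
finger_gap: 55.5
t 20.675 [547.6  11.5 228.9] [[-0.07, 0.998, 0.001], [0.998, 0.07, -0.0], [-0.001, 0.001, -1.0]] [ 0.5 -0.1  0.1]
cam [541.  91. 371.]
drive 0.71 [285. 184.  34. 120.] zmed 73.2 ztop 74.6 toprect [[547.9, 12.5], [36.0, 118.2], 3.9] rect [[549.0, -2.8], [37.8, 150.4], 2.3]
rack 0.8 [268. 171. 120. 186.] zmed 7.7 ztop 17.8 toprect [[532.3, 10.6], [129.8, 216.5], 4.1] rect [[533.3, 10.7], [132.4, 216.4], 4.1]
side_mat 0.94 9.8 [ 497.6 -302.3    5.4] ((503.05999755859375, -310.7071838378906), (232.46286010742188, 120.72957611083984), 85.69222259521484)
job_tray 0.77 27.8 [500.7 315.5  25.3] ((503.8075256347656, 318.8661193847656), (85.40444946289062, 176.3750762939453), 12.706302642822266)
duster_can 0.65 149.5 [ 501.7 -379.8  146.9] ((500.0053405761719, -377.39654541015625), (48.54737854003906, 43.085140228271484), 31.41287612915039)
cleaner_bottle 0.63 136.2 [ 501.8 -236.5  134.1] ((510.3181457519531, -238.42518615722656), (49.63105010986328, 69.34552001953125), 73.26717376708984)
wipes_tub 0.85 123.5 [ 502.4 -309.4  121.4] ((503.9173889160156, -306.2876281738281), (66.66061401367188, 57.76142501831055), 23.683734893798828)
drive 0.7 80.8 [556.2  19.5  76.4] ((558.401611328125, 22.381195068359375), (98.90203094482422, 18.461702346801758), 85.92810821533203)
```

View pics/c1.png

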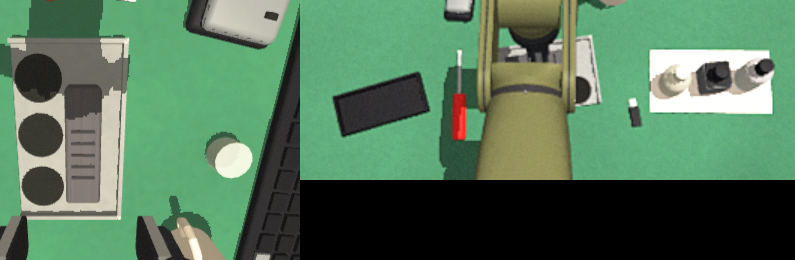

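The three containers stand apart on the mat, all upright, and the pads are clear at crop positions (38,78), (40,135) and (42,186). The drive hasn't moved. Next I grip the drive.

```bash
python3 -m jog '[[[0,0,5,0,0.4],[0,0,10,0,0.4],[0.1,0,14,0,0.4],[0.1,0,17,0,0.4],[0.1,0,18.5,0,0.4],[0.1,0,19.2,0,0.4],[0.1,0,19.2,0,0.4],[0.1,0,19.2,0,0],[0.1,0,19.2,0,-0.5],[0.1,0,19.2,0,-1],[0.1,0,19.2,0,-1],[0.1,0,19.2,0,-1],[0.1,0,19.2,0,-1],[0.1,0,17.2,0,-1],[0.1,0,13,0,-1],[0.1,0,9,0,-1],[0.1,0,6,0,-1],[0.1,0,6,0,-1]]]' 80
```

```text
t: 23.42
tool_pos: [548.9, 12.6, 171.5]
orientation: [[-0.07, 0.998, 0.006], [0.998, 0.07, -0.0], [-0.001, 0.006, -1.0]]
force: [0.6, 0.2, -3.8]
finger_gap: 35.3
```

```bash
python3 -m jog '[[[2,-0.3,0,0,-1],[6,-0.8,0,0,-1],[10,-1.3,0,0,-1],[14,-1.9,0,-0.04,-1],[18,-2.4,0,-0.08,-1],[21,-2.8,0,-0.12,-1],[23,-3.1,0,-0.155,-1],[23,-3.1,0,-0.155,-1],[23,-3.1,0,-0.155,-1]]]'
python3 m.py w4.png job_tray drive
```

```text
t: 24.55
tool_pos: [500.1, 239.5, 167.6]
orientation: [[-0.223, 0.975, -0.001], [0.975, 0.223, -0.001], [-0.001, -0.001, -1.0]]
force: [-0.2, -0.7, -3.5]
finger_gap: 35.2
t 24.55 [500.1 239.5 167.6] [[-0.223, 0.975, -0.001], [0.975, 0.223, -0.001], [-0.001, -0.001, -1.0]] [-0.2 -0.7 -3.5]
cam [482. 317. 309.]
job_tray 0.93 [303. 107.  96. 193.] zmed 3.5 ztop 23.8 toprect [[499.8, 313.5], [76.0, 165.5], 12.9] rect [[502.0, 313.9], [80.3, 165.5], 13.1]
drive 0.8 [282. 256.  98. 222.] zmed 202.7 ztop 203.9 toprect [[496.0, 253.5], [36.2, 91.0], 12.9] rect [[484.1, 247.1], [114.7, 93.3], 32.6]
```

View pics/w4.png

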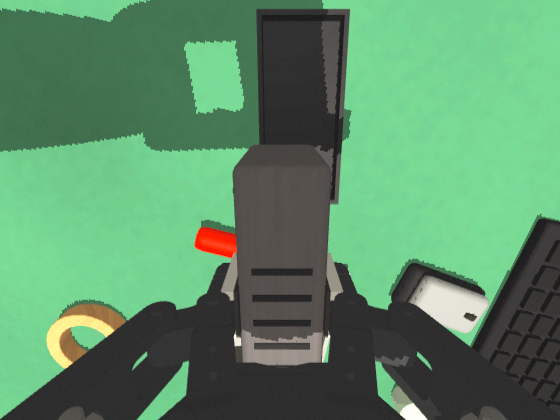

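```bash
python3 -m jog '[[[3,0.7,0,0,-1],[6,1.4,0,0,-1],[7.2,1.65,0,0,-1],[7.2,1.65,2,0,-1],[7.2,1.65,5,0,-1],[7.2,1.65,8,0,-1],[7.2,1.65,10,0,-1],[7.2,1.65,11.5,0,-1],[7.2,1.65,12.3,0,-1],[7.2,1.65,12.8,0,-1],[7.2,1.65,13.1,0,-1],[7.2,1.65,13.3,0,-1],[7.2,1.65,13.4,0,-1],[7.2,1.65,13.4,0,-1]]]'
```

```text
t: 26.45
tool_pos: [500.6, 313.9, 34.5]
orientation: [[-0.223, 0.975, 0.0], [0.975, 0.223, 0.0], [0.0, 0.0, -1.0]]
force: [1.0, -0.3, -2.0]
finger_gap: 35.3
```

```bash
python3 -m jog '[[[0,0,0.1,0,-1],[0,0,0.2,0,-1],[0,0,0.2,0,-1],[0,0,0.2,0,-0.3],[0,0,0.2,0,0],[0,0,0.2,0,0.3],[0,0,0.2,0,0.3],[0,0,-1,0,0.3],[0,0,-4,0,0.3],[0,0,-9,0,0.3],[-4,-1,-14,0,0.3],[-8,-2,-18,0,0.3],[-8,-2,-18,0,0.3]]]'
python3 m.py w5.png drive job_tray
```

```text
t: 28.08
tool_pos: [501.3, 230.4, 220.5]
orientation: [[-0.22, 0.975, 0.01], [0.975, 0.22, 0.003], [0.001, 0.01, -1.0]]
force: [-0.8, 0.3, -0.1]
finger_gap: 55.7
t 28.075 [501.3 230.4 220.5] [[-0.22, 0.975, 0.01], [0.975, 0.22, 0.003], [0.001, 0.01, -1.0]] [-0.8  0.3 -0.1]
cam [482. 307. 362.]
drive 0.98 [302. 101.  43. 139.] zmed 69.1 ztop 70.6 toprect [[500.3, 313.5], [36.0, 119.8], 12.6] rect [[504.2, 314.4], [45.4, 119.8], 12.6]
job_tray 0.64 [298. 102.  80. 168.] zmed 4.1 ztop 24.2 toprect [[499.9, 312.8], [76.2, 165.6], 12.8] rect [[501.9, 313.2], [80.1, 165.7], 12.8]
```

View pics/w5.png

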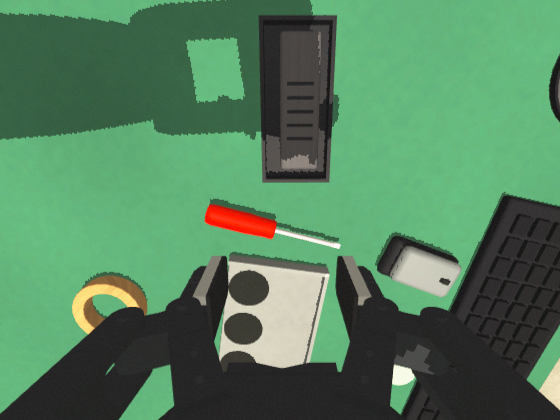

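The drive stands upright in the tray, top at 70.6 mm (4 + 66), centred on it within 1 mm. The rack and its pads are clear. The bottle goes back first.

```bash
python3 -m jog '[[[-5,-1.1,0,0.02,0.3],[-10,-2.3,0,0.05,0.3],[-15,-3.4,0,0.07,0.3],[-20,-4.5,0,0.09,0.3],[-25,-5.6,0,0.11,0.3],[-30,-6.8,0,0.13,0.3],[-35,-7.9,0,0.155,0.3],[-40,-9,0,0.155,0.3],[-44,-9.9,0,0.155,0.3],[-45.7,-10.3,0,0.155,0.3],[-45.7,-10.3,0,0.155,0.3],[-45.7,-10.3,0,0.155,0.3]]]' 60
python3 m.py w6.png cleaner_bottle wipes_tub duster_can
```

```text
t: 29.72
tool_pos: [500.4, -235.6, 213.6]
orientation: [[-0.071, 0.997, -0.001], [0.997, 0.071, 0.001], [0.001, -0.001, -1.0]]
force: [-0.1, -0.9, -0.3]
finger_gap: 55.4
t 29.725 [ 500.4 -235.6  213.6] [[-0.071, 0.997, -0.001], [0.997, 0.071, 0.001], [0.001, -0.001, -1.0]] [-0.1 -0.9 -0.3]
cam [ 494. -157.  355.]
cleaner_bottle 0.63 [282. 195.  49.  73.] zmed 87.7 ztop 132.8 toprect [[501.7, -237.4], [22.9, 23.0], 41.7] rect [[502.8, -251.3], [59.9, 77.1], 21.7]
wipes_tub 0.81 [278. 260.  51.  86.] zmed 84.2 ztop 120.9 toprect [[501.0, -283.1], [26.2, 81.7], 2.6] rect [[501.0, -313.3], [143.8, 57.1], 86.0]
duster_can 0.66 [273. 328.  51.  80.] zmed 102.1 ztop 141.9 toprect [[495.1, -303.4], [23.3, 153.6], 5.4] rect [[491.0, -366.2], [67.6, 276.5], 7.3]
```

```bash
python3 -m jog '[[[-0.2,0.2,4,0,0.3],[-0.2,0.2,7,0,0.3],[-0.2,0.2,9.5,0,0.3],[-0.2,0.2,11,0,0.3],[-0.2,0.2,11.4,0,0.3],[-0.2,0.2,11.4,0,0],[-0.2,0.2,11.4,0,-0.5],[-0.2,0.2,11.4,0,-1],[-0.2,0.2,11.4,0,-1],[-0.2,0.2,11.4,0,-1],[-0.2,0.2,11.4,0,-1],[-0.2,0.2,10.4,0,-1],[-0.2,0.2,7,0,-1],[-0.2,0.2,3.4,0,-1],[-0.2,0.2,3.4,0,-1]]]'
```

```text
t: 31.8
tool_pos: [504.2, -239.9, 183.6]
orientation: [[-0.07, 0.998, 0.006], [0.998, 0.07, -0.003], [-0.004, 0.006, -1.0]]
force: [-0.2, 1.3, -3.1]
finger_gap: 22.5
```

```bash
python3 -m jog '[[[3,0.1,0,0,-1],[8,0.3,0,0,-1],[13,0.5,0,0,-1],[18,0.7,0,0,-1],[23,0.8,0,0,-1],[28,1,0,0,-1],[30.5,1.1,0,0,-1],[31.4,1.1,0.5,0,-1],[31.4,1.1,2,0,-1],[31.4,1.1,4,0,-1],[31.4,1.1,5,0,-1],[31.4,1.1,5,0,-1],[31.4,1.1,5,0,-1]]]'
python3 m.py w7.png cleaner_bottle rack
```

```text
t: 33.42
tool_pos: [492.0, 74.7, 130.8]
orientation: [[-0.069, 0.998, 0.001], [0.998, 0.069, -0.0], [-0.0, 0.001, -1.0]]
force: [-0.1, -0.3, -2.9]
finger_gap: 22.6
t 33.425 [492.   74.7 130.8] [[-0.069, 0.998, 0.001], [0.998, 0.069, -0.0], [-0.0, 0.001, -1.0]] [-0.1 -0.3 -2.9]
cam [486. 154. 273.]
cleaner_bottle 0.81 [280. 248.  82. 148.] zmed 119.0 ztop 161.7 toprect [[491.1, 76.8], [22.2, 23.5], 4.1] rect [[492.3, 25.9], [151.8, 79.7], 82.0]
rack 0.87 [325. 257. 154. 211.] zmed 7.6 ztop 17.8 toprect [[532.3, 10.9], [129.8, 216.7], 4.1] rect [[535.9, 11.3], [138.5, 217.0], 4.3]
```

View pics/w7.png

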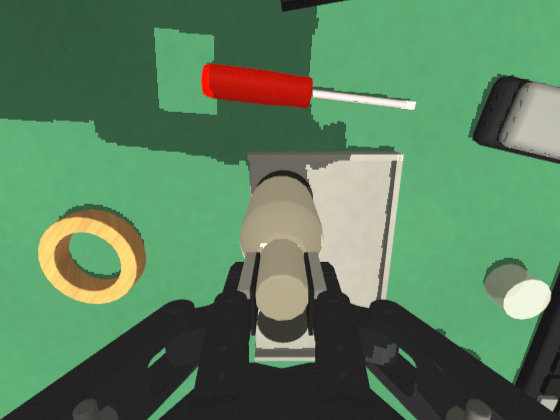

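The bottle hangs upright over its pad, with the black pad edge showing at (282,180). The wrist view puts it about 3 mm off in y, so I'll correct that and lower it.

```bash
python3 -m jog '[[[-0.15,0.05,0,0,-1],[-0.28,0.1,0.5,0,-1],[-0.28,0.1,1.2,0,-1],[-0.28,0.1,1.8,0,-1],[-0.28,0.1,2.1,0,-1],[-0.28,0.1,2.3,0,-1],[-0.28,0.1,2.4,0,-1],[-0.28,0.1,2.4,0,-1]]]'
```

```text
t: 34.58
tool_pos: [492.8, 72.4, 106.9]
orientation: [[-0.07, 0.998, 0.0], [0.998, 0.07, -0.0], [-0.0, 0.0, -1.0]]
force: [-2.1, -0.4, 1.0]
finger_gap: 22.5
```

```bash
python3 -m jog '[[[0,0,0.05,0,-0.5],[0,0,0.05,0,0],[0,0,0.05,0,0.3],[0,0,0.05,0,0.3],[0,0,-1,0,0.3],[0,0,-4,0,0.3],[0,0,-8,0,0.3],[-6,-0.2,-8.5,0,0.3],[-12,-0.5,-8.5,0,0.3],[-18,-0.8,-8.5,0,0.3],[-24,-1,-8.5,0,0.3],[-30,-1.3,-8.5,0,0.3],[-35,-1.5,-8.5,0,0.3],[-38.3,-1.7,-8.5,0,0.3],[-38.3,-1.7,-8.5,0,0.3],[-38.3,-1.7,-8.5,0,0.3]]]'
python3 m.py w8.png wipes_tub
```

```text
t: 36.58
tool_pos: [502.6, -310.5, 191.6]
orientation: [[-0.07, 0.998, 0.0], [0.998, 0.07, 0.0], [0.0, 0.0, -1.0]]
force: [-0.5, 0.1, -0.7]
finger_gap: 55.3
t 36.575 [ 502.6 -310.5  191.6] [[-0.07, 0.998, 0.0], [0.998, 0.07, 0.0], [0.0, 0.0, -1.0]] [-0.5  0.1 -0.7]
cam [ 496. -232.  333.]
wipes_tub 0.68 [281. 196.  57.  78.] zmed 84.3 ztop 120.9 toprect [[502.1, -310.5], [26.8, 27.1], 67.9] rect [[504.2, -325.5], [81.5, 65.2], 89.3]
```

```bash
python3 -m jog '[[[0,0,4,0,0.3],[0,0,7,0,0.3],[0,0,9,0,0.3],[0,0,10,0,0.3],[0,0,10,0,0.3],[0,0,10,0,0],[0,0,10,0,-0.5],[0,0,10,0,-1],[0,0,10,0,-1],[0,0,10,0,-1],[0,0,10,0,-1],[0,0,9,0,-1],[0,0,6,0,-1],[0,0,3,0,-1],[0,0,2,0,-1],[0,0,2,0,-1]]]'
python3 -m jog '[[[3,0.2,0,0,-1],[8,0.4,0,0,-1],[13,0.7,0,0,-1],[18,1,0,0,-1],[23,1.2,0,0,-1],[28,1.5,0,0,-1],[31,1.7,0,0,-1],[31.9,1.75,0.5,0,-1],[31.9,1.75,2,0,-1],[31.9,1.75,4,0,-1],[31.9,1.75,5,0,-1],[31.9,1.75,5,0,-1],[31.9,1.75,5,0,-1]]]'
python3 m.py w9.png wipes_tub rack
```

```text
t: 38.67
tool_pos: [502.6, -310.9, 171.5]
orientation: [[-0.07, 0.998, 0.0], [0.998, 0.07, -0.0], [-0.0, 0.0, -1.0]]
force: [-0.2, 0.1, -2.6]
finger_gap: 26.2
t: 40.3
tool_pos: [498.1, 8.1, 121.7]
orientation: [[-0.069, 0.998, 0.001], [0.998, 0.069, -0.0], [-0.0, 0.001, -1.0]]
force: [-0.7, 0.3, -1.7]
finger_gap: 26.3
t 40.3 [498.1   8.1 121.7] [[-0.069, 0.998, 0.001], [0.998, 0.069, -0.0], [-0.0, 0.001, -1.0]] [-0.7  0.3 -1.7]
cam [492.  87. 263.]
wipes_tub 0.78 [281. 248.  88. 146.] zmed 113.5 ztop 149.7 toprect [[497.1, 9.5], [26.0, 27.8], 5.5] rect [[511.6, 9.1], [50.7, 89.3], 63.8]
rack 0.78 [330. 188. 175. 250.] zmed 7.5 ztop 17.9 toprect [[534.2, 12.8], [130.2, 214.7], 5.0] rect [[536.5, 14.1], [140.3, 217.4], 4.8]
```

```bash
python3 -m jog '[[[-0.1,0.03,0.5,0,-1],[-0.1,0.03,1.2,0,-1],[-0.1,0.03,1.8,0,-1],[-0.1,0.03,2.1,0,-1],[-0.1,0.03,2.3,0,-1],[-0.1,0.03,2.4,0,-1],[-0.1,0.03,2.45,0,-1],[-0.1,0.03,2.45,0,-1]]]'
```

```text
t: 41.45
tool_pos: [498.2, 7.6, 98.0]
orientation: [[-0.07, 0.998, -0.0], [0.998, 0.07, 0.0], [0.0, -0.0, -1.0]]
force: [-3.5, 0.9, 5.6]
finger_gap: 26.6
```

```bash
python3 -m jog '[[[0,0,0,0,-0.5],[0,0,0,0,0],[0,0,0,0,0.3],[0,0,0,0,0.3],[0,0,-1,0,0.3],[0,0,-4,0,0.3],[0,0,-9,0,0.3],[-6,-0.3,-10,0,0.3],[-12,-0.7,-10,0,0.3],[-18,-1,-10,0,0.3],[-24,-1.4,-10,0,0.3],[-30,-1.8,-10,0,0.3],[-36,-2.1,-10,0,0.3],[-39,-2.3,-10,0,0.3],[-39,-2.3,-10,0,0.3],[-39,-2.3,-10,0,0.3]]]'
python3 m.py w10.png duster_can
```

```text
t: 43.45
tool_pos: [502.4, -382.4, 197.0]
orientation: [[-0.07, 0.998, 0.0], [0.998, 0.07, 0.0], [0.0, 0.0, -1.0]]
force: [0.5, 0.4, -0.4]
finger_gap: 55.4
t 43.45 [ 502.4 -382.4  197. ] [[-0.07, 0.998, 0.0], [0.998, 0.07, 0.0], [0.0, 0.0, -1.0]] [ 0.5  0.4 -0.4]
cam [ 496. -304.  339.]
duster_can 0.78 [282. 203.  57.  86.] zmed 104.6 ztop 145.9 toprect [[501.8, -381.5], [24.8, 25.4], 55.8] rect [[500.1, -408.8], [103.4, 60.5], 78.0]
```

```bash
python3 -m jog '[[[0,0,3,0,0.3],[0,0,6,0,0.3],[0,0,7.5,0,0.3],[0,0,8.2,0,0.3],[0,0,8.2,0,0.3],[0,0,8.2,0,0],[0,0,8.2,0,-0.5],[0,0,8.2,0,-1],[0,0,8.2,0,-1],[0,0,8.2,0,-1],[0,0,8.2,0,-1],[0,0,7,0,-1],[0,0,4,0,-1],[0,0,1,0,-1],[0,0,0.2,0,-1],[0,0,0.2,0,-1]]]'
python3 -m jog '[[[3,0.2,0,0,-1],[8,0.5,0,0,-1],[13,0.9,0,0,-1],[18,1.2,0,0,-1],[23,1.6,0,0,-1],[28,2,0,0,-1],[31,2.2,0,0,-1],[32.4,2.3,0.5,0,-1],[32.4,2.3,2,0,-1],[32.4,2.3,4,0,-1],[32.4,2.3,5,0,-1],[32.4,2.3,5,0,-1],[32.4,2.3,5,0,-1]]]'
python3 m.py w11.png duster_can rack
```

```text
t: 45.55
tool_pos: [502.3, -382.9, 194.5]
orientation: [[-0.07, 0.998, -0.0], [0.998, 0.07, 0.0], [0.0, -0.0, -1.0]]
force: [-0.3, 0.6, -3.6]
finger_gap: 24.7
t: 47.18
tool_pos: [503.1, -58.8, 145.2]
orientation: [[-0.069, 0.998, 0.001], [0.998, 0.069, -0.0], [-0.0, 0.001, -1.0]]
force: [-0.0, 0.2, -2.1]
finger_gap: 24.5
t 47.175 [503.1 -58.8 145.2] [[-0.069, 0.998, 0.001], [0.998, 0.069, -0.0], [-0.0, 0.001, -1.0]] [-0.   0.2 -2.1]
cam [497.  20. 287.]
duster_can 0.56 [281. 247.  86. 147.] zmed 135.0 ztop 174.8 toprect [[502.1, -56.4], [25.0, 24.7], 84.5] rect [[515.2, -115.2], [71.3, 168.0], 23.1]
rack 0.75 [330. 121. 168. 242.] zmed 7.4 ztop 17.6 toprect [[535.7, 1.9], [125.5, 198.5], 4.1] rect [[535.5, 3.0], [138.7, 200.7], 4.0]
```

```bash
python3 -m jog '[[[-0.08,0,0.5,0,-1],[-0.08,0,1.2,0,-1],[-0.08,0,1.8,0,-1],[-0.08,0,2.1,0,-1],[-0.08,0,2.3,0,-1],[-0.08,0,2.4,0,-1],[-0.08,0,2.45,0,-1],[-0.08,0,2.45,0,-1]]]'
```

```text
t: 48.32
tool_pos: [503.0, -59.1, 121.3]
orientation: [[-0.07, 0.998, 0.0], [0.998, 0.07, -0.0], [-0.0, 0.0, -1.0]]
force: [-3.5, 0.1, 6.1]
finger_gap: 24.5
```

```bash
python3 -m jog '[[[0,0,0,0,-0.5],[0,0,0,0,0],[0,0,0,0,0.3],[0,0,0,0,0.3],[0,0,-1,0,0.3],[0,0,-4,0,0.3],[0,0,-9,0,0.3],[2,-1.5,-14,0,0.3],[5,-3,-18,0,0.3],[7.4,-4.8,-21,0,0.3],[7.4,-4.8,-21,0,0.3],[7.4,-4.8,-21,0,0.3]]]'
python3 m.py w12.png rack duster_can cleaner_bottle wipes_tub
python3 - <<'E'
from h import *
p=r.get_image('scene'); save(p,'scene1.png')
for k in 'drive mug mouse screwdriver duster_can cleaner_bottle wipes_tub'.split():
    for q in r.regions_of(p,k)[:1]:
        P=pts(p,q['pixels']); zt=np.percentile(P[:,2],97); T=P[P[:,2]>zt-8]
        print(k,round(q['conf'],2),np.round(q['bbox']),np.round(zt,1),np.round(T.mean(0),1))
a=np.hstack([cv2.imread('pics/w12.png')[60:280,240:500],cv2.imread('pics/scene1.png')[100:320,90:450]])
cv2.imwrite('pics/c2.png',cv2.resize(a,None,fx=1.28,fy=1.28))
E
```

```text
t: 49.82
tool_pos: [449.6, 11.2, 329.8]
orientation: [[-0.07, 0.998, -0.0], [0.998, 0.07, -0.0], [-0.0, -0.0, -1.0]]
force: [-0.2, 0.5, -0.5]
finger_gap: 55.1
t 49.825 [449.6  11.2 329.8] [[-0.07, 0.998, -0.0], [0.998, 0.07, -0.0], [-0.0, -0.0, -1.0]] [-0.2  0.5 -0.5]
cam [443.  90. 472.]
rack 0.56 [340. 163.  93. 146.] zmed 7.6 ztop 18.0 toprect [[532.5, 10.6], [129.7, 215.6], 3.9] rect [[534.9, 10.8], [137.0, 215.4], 4.0]
duster_can 0.8 [316. 226.  44.  58.] zmed 108.0 ztop 151.0 toprect [[502.1, -57.3], [24.3, 25.1], 25.2] rect [[508.7, -86.9], [48.8, 110.3], 13.4]
cleaner_bottle 0.91 [316. 125.  37.  43.] zmed 93.2 ztop 138.0 toprect [[491.8, 74.0], [23.2, 22.7], 46.7] rect [[491.0, 70.5], [58.0, 50.4], 83.4]
wipes_tub 0.9 [317. 173.  38.  45.] zmed 89.3 ztop 126.1 toprect [[496.8, 8.9], [26.8, 26.1], 2.6] rect [[497.4, -1.7], [50.1, 70.4], 2.0]
drive 0.72 [398. 177.  42.  42.] 68.8 [505.8 308.   66.5]
mug 0.76 [257. 275.  50.  61.] 88.0 [ 706.2 -144.1   85.4]
mouse 0.74 [383. 249.  40.  37.] 31.6 [709.4 151.7  28.7]
screwdriver 0.65 [382. 250.  39.  34.] 31.7 [710.1 151.   28.8]
duster_can 0.61 [259. 196.  24.  60.] 148.7 [507.9 -60.2 147.2]
cleaner_bottle 0.65 [310. 182.  19.  48.] 135.3 [496.6  71.4 134. ]
wipes_tub 0.87 [284. 194.  26.  57.] 123.3 [502.3   6.4 121.5]
```

View pics/c2.png

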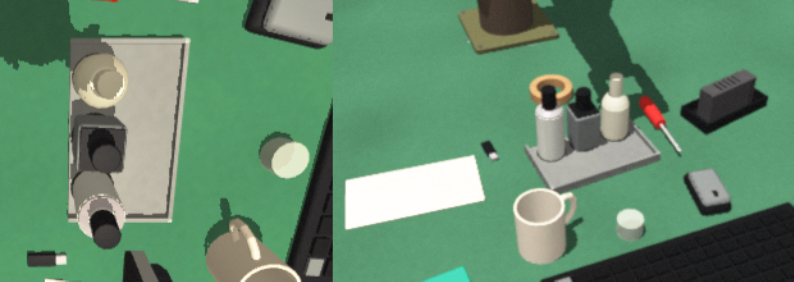

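All three containers are back upright on the rack, within about 1 mm of where they started. The drive stands in the tray, and the mug, mouse and screwdriver look unmoved. Handing in.

```bash
python3 -c "
from rig import r
print(r.close_job())"
```

```text
the job is handed in; nothing more can be done
None
```

The job is done and handed in at about 50 s of robot time, in the order asked. I moved the can, tub and bottle onto the side mat, stood the drive in the job tray, and then put the bottle, tub and can back on their own pads.

**Containers:** in the last wrist view the caps were within about 1 mm of their starting positions, with heights to match (151, 138 and 126 mm). All three stand upright.

**Drive:** just after I released it, it stood upright, within 1 mm of the tray's centre and in line with the tray. Its top was at 70.6 mm, as expected. The last scene picture still shows it standing there.

**Things not to be moved:** the mouse measured the same as at the start. The mug's measured top shifted by about 3 mm between the two scene pictures. I put that down to measurement noise, because the arm never went near it.

**Check that failed:** the network mistook the mouse for the screwdriver in the last scene picture. I could only check the screwdriver by eye, and it appears unmoved.

The largest wrist force reported at the end of any move was about 7 N.

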